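Dispense one wide carton of bolts from the gravity lane

ROBOT

A 6-joint arm with a two-finger parallel gripper is mounted at the origin on the work surface. World frame = base frame: x ahead of the robot, y to its left, z up, the work surface at z = 0. Lengths are in m, angles in rad, forces in N, time in s.
With the tool pointing down it reaches from about 0.325 to 0.85 m from the base axis. Payload 4.4 kg.
Tool frame: the origin (TCP) lies on the centre line of the jaws, within the pads' length; the fingertips stand 8 mm ahead of it and the grasp point (between the pads) lies 11 mm behind it; x points along the fingers, y is the direction in which the jaws open and shut, and the axes are right-handed (so a half turn about x gives the same grasp; the last joint's range is limited). The gripper opens to 94 mm and grips with 3 to 60 N. Pads are 16 mm wide; open, the fingers measure 119 mm over their backs; the gripper's body (75 mm by 177 mm) begins 78 mm behind the grasp point.
Start: joints at [-1.304, 0.207, 1.542, -0, 1.393, -0.15], TCP at [0.233, -0.526, 0.192] pointing down, gripper open.
Joint ranges: [-2.73, 2.73], [-0.86, 2.22], [0.23, 2.46], [-1.11, 4.25], [0.08, 2.63], [-2.82, 2.82]. Speed limits (rad/s): [2.79, 2.79, 3.14, 3.14, 3.14, 3.14].

INTERFACE

Orientations are given as a unit quaternion [x, y, z, w].
In Python, from cell import get_state, cams, sign_off gives the robot as it stands.
- The arm moves only by the tool servo_tool, never from a script. Its arguments are lists of equal length, an entry for each row: "dp": the shift along the tool's x, y, z in units of 25 mm (1.0 is 25 mm), a list of three; "yaw": the turn about the tool's x in units of 8 degrees (1.0 is 8 degrees). In form: {"dp": [[dx, dy, dz], ...], "yaw": [yaw, ...]}. A call has 1 to 20 rows; each row shifts and turns the commanded pose from where the row before left it, along the tool's axes as they then stand; what a row does not reach is not made up. A row lasts 1/10 s, in which the tool goes at most 50 mm and 8.59 degrees, less where a joint would pass 70% of its speed; a pose out of reach is approached as far as the arm can. A call is refused whole if a number of a shift passes 1 or a number of a turn 1, either way. A call with a gripper value outside its range is refused whole. "hand" is the closure in counts, from 0 (fully open) to 255 (shut), set as the call begins (left out, the last holds). The fingers move at their own pace and stop on an object; "grip_force" is the grip in N (left out, the last holds). Time passes only in rows, so rows that do not move let the fingers close. It gives the time, the measured TCP pose, the force and the opening at its end, in the units of the state.
- get_state(): the state, without advancing time (a new reading comes with each control period).
- cams.capture(name): name is "side" or "top"; returns a dict with "frame" (384x512x3 uint8, red, green, blue), "fx", "fy", "cx", "cy" (pixels), "distortion" ([k1, k2, p1, p2, k3] as OpenCV has them; the pictures are not rectified), "rvec" (rotation vector, rad) and "tvec" (3), from world to camera coordinates, as OpenCV has them. Camera axes: x right, y down, z forward; pixel columns grow to the right and rows downward; lengths in m; the calibration is good to about 2 mm. A picture is of the moment at which its call begins. There is no depth.
- sign_off(): hands the job in, once; it reports no verdict.
The state is a dict: "clock": time; "q": joint angles; "joint_vel": joint speeds; "effort": joint torques, N m; "eef_pos": TCP position; "eef_rot": TCP orientation; "ft_force": force on the tool from outside, world axes, zero at the start; "torque": the same for the moment, N m; "width": opening from 0.0 (shut) to 1.0 (fully open).
Only numpy, scipy, OpenCV 4.12 (cv2) and the standard library are available. Lean on these libraries where they do the work, as an engineer would, in place of code of your own. Each camera call takes 0.05 s, during which the arm holds its last target.

TASK

A customer wants one carton from the wide lane: with a fingertip press down the paddle of that lane's rocking lever and keep it down until the front carton has slid out under the gate all the way into the pick-up bay, then let the lever come back up so that the gate shuts on the two cartons behind. Serve just the one carton, do not touch the cartons themselves, and leave the narrow lane and the other things on the counter alone.

Things in the scene. Friction and masses are not known exactly. Their poses are not given: they have to be found in the camera images.
- wide_lane: The wide dispenser, fixed: grey steel roller lane 340 mm long, 105 mm wide, sloping down 11 degrees to its front. Origin: centre of its underside. x runs level from front (pick-up bay) to rear, y left, z up. Front to rear: bay (empty; low end stop at x = -168 mm), gate, three cartons. A carton's origin is at x = -131, z = 41 mm when home in the bay, at x = -28 mm when waiting at the gate.
- wide_lever (a joint): Angle of the wide lane's lever (rad): 0 at rest, gate shut; grows as the paddle goes down; stop at 0.34. The gate blade on its front end clears the cartons at about 0.24. From 0.1 on a sprung foot holds back the second carton. Pressing takes 3 N at first, 6 to 8 N at the bottom; it springs back when let go. The front carton needs about half a second to slide home.
- wide_pivot (a point): Centre of the wide lane's lever pivot rod, which lies along the y axis of wide_lane, at x = -14, z = 117 mm of wide_lane.
- wide_paddle: Paddle on the rear end of the wide lane's lever: black rubber-faced plate, 46 mm along the lane, 50 mm across. Origin: centre of its top face, at x = 89, z = 188 mm of wide_lane at rest. z: normal of the top face, which slopes 11 degrees at rest, rear edge higher. Pressed fully it has sunk 38 mm and moved 18 mm to the rear on its arc about the pivot. Free above; cartons lie below it.
- wide_1: The front carton of the wide lane, waiting at the gate: cardboard, 75 mm along the lane, 85 mm wide, 40 mm high, 0.3 to 0.5 kg, loose. Origin: centre of its underside; x up the lane.
- wide_2: The second carton of the wide lane, same size, touching the first. Origin: centre of its underside.
- wide_3: The third carton of the wide lane, same size, touching the second. Origin: centre of its underside.
- narrow_lane: The narrow dispenser, to be left alone: same make, length and height as the wide one, but 62 mm across its cheeks (70 mm across the brackets), for cartons 50 mm wide. Origin and axes as wide_lane. The two dispensers may stand either way round, left or right.
- narrow_lever (a joint): Angle of the narrow lane's lever (rad): 0 = at rest, gate shut; to be left so.
- narrow_1: Front carton of the narrow lane, 75 x 50 x 40 mm, loose; leave it alone. Origin: centre of its underside.
- narrow_2: Second carton of the narrow lane, same size; leave it alone. Origin: centre of its underside.
- narrow_3: Third carton of the narrow lane, same size; leave it alone. Origin: centre of its underside.
- bin: Bystander: loose open grey picking bin of nuts, 130 x 100 x 70 mm. Origin: centre of its underside.
- jar: Bystander: loose clear jar, 60 mm in diameter, 85 mm high. Origin: centre of its underside.
- bolt: Bystander: loose black hex bolt standing on its head, 30 mm across the corners, 83 mm high. Origin: centre of its underside.

How it is judged:
On the way, in this order (a step that is already met when the one before it is completed fails the run):
1. the fingers press on the wide lane's paddle (contact force between the fingers and wide_paddle above 1 N), for 0.05 s.
2. the front carton has slid into the pick-up bay (x of wide_1 in the frame of wide_lane below -0.11 m), for 0.1 s.
At the end, for the whole second after the job is handed in: The wide lane's front carton lies at rest down in the pick-up bay (its origin within about 15 mm of home along the lane and 20 mm across), the other two wide cartons are at rest in the lane behind the gate, and the lever is back up with the gate shut (under 0.06 rad) (x of wide_1 in the frame of wide_lane between -0.145 and -0.115 m and y of wide_1 in the frame of wide_lane between -0.02 and 0.02 m and z of wide_1 in the frame of wide_lane between 0.03 and 0.055 m and x of wide_2 in the frame of wide_lane above -0.04 m and x of wide_3 in the frame of wide_lane above 0.03 m and value of joint each of wide_lever, narrow_lever below 0.06 rad and linear speed of each of wide_1, wide_2, wide_3 below 0.02 m/s); the robot touches nothing.
It fails at once if the robot touches a carton (contact force between any of the fingers, the arm and wide_1 above 0.5 N or contact force between any of the fingers, the arm and wide_2 above 0.5 N or contact force between any of the fingers, the arm and wide_3 above 0.5 N or contact force between any of the fingers, the arm and narrow_1 above 0.5 N or contact force between any of the fingers, the arm and narrow_2 above 0.5 N or contact force between any of the fingers, the arm and narrow_3 above 0.5 N).
It fails at once if a second wide carton is let through the gate (x of wide_2 in the frame of wide_lane below -0.055 m).
It fails at once if the narrow lane is touched, worked, or its cartons moved (value of joint narrow_lever above 0.08 rad or contact force between any of the fingers, the arm and narrow_lane above 1 N or distance of any of narrow_1, narrow_2, narrow_3 from where it was at the start of the episode above 0.02 m).
It fails at once if a bystander is moved more than 2 cm (distance of any of bin, jar, bolt from where it was at the start of the episode above 0.02 m).
It also fails if it takes over 32 s, if anything falls off the work surface, if the arm or the gripper's body presses on something with over 40 N, if the wrist force passes 120 N, or if a joint passes its speed limit or range.

## Working session

There is one attempt and no reset: what is moved stays moved. The work goes in short steps, Python scripts to look and compute and a tool call to move; the robot and the scene stay as the last step left them, time stands still between calls to the robot, and variables do not carry over. Pictures are saved under pics/ and viewed, and the job is handed in when it is done.

Besides the shell and the picture viewer there is one more tool, called after "Request:" as name([rows], argument=value, ...), one row to a line, values as JSON. servo_tool: Moves the arm, as the interface text tells. Its arguments: {"type":"object","properties":{"dp":{"type":"array","items":{"type":"array","items":{"type":"number"}}},"yaw":{"type":"array","items":{"type":"number"}},"hand":{"type":"number"},"grip_force":{"type":"number"}},"required":["dp","yaw"]}

```bash
mkdir -p pics; cat > h.py <<'E'
import numpy as np,cv2,pickle
from cell import get_state,cams,sign_off
def cap(n,tag):
    c=cams.capture(n); pickle.dump(c,open(f'pics/{tag}.pkl','wb'))
    cv2.imwrite(f'pics/{tag}.png',cv2.resize(c['frame'][:,:,::-1],(800,600),interpolation=cv2.INTER_CUBIC)); return c
def load(tag): return pickle.load(open(f'pics/{tag}.pkl','rb'))
def crop(tag,x0,y0,x1,y1):
    f=load(tag)['frame'][y0:y1,x0:x1,::-1]; s=min(800/(x1-x0),600/(y1-y0))
    cv2.imwrite(f'pics/{tag}_{x0}_{y0}.png',cv2.resize(f,None,fx=s,fy=s,interpolation=cv2.INTER_CUBIC)); print(s)
def K(c): return np.array([[c['fx'],0,c['cx']],[0,c['fy'],c['cy']],[0,0,1.]])
def proj(c,P): return cv2.projectPoints(np.array(P,float).reshape(-1,1,3),np.array(c['rvec']),np.array(c['tvec']),K(c),np.array(c['distortion']))[0].reshape(-1,2)
def ray(c,uv):
    n=cv2.undistortPoints(np.array(uv,float).reshape(-1,1,2),K(c),np.array(c['distortion'])).reshape(-1,2)
    R=cv2.Rodrigues(np.array(c['rvec'],float))[0]; o=-R.T@np.array(c['tvec']).ravel()
    return o,np.c_[n,np.ones(len(n))]@R
def atz(c,uv,z):
    o,d=ray(c,uv); z=np.broadcast_to(z,len(d)); return o+d*((z-o[2])/d[:,2])[:,None]
E
python3 - <<'E'
from h import *
cap('top','t0');cap('side','s0')
s=get_state();print(s)
E
```

```text
{'clock': 0.1, 'q': array([-1.30349951e+00,  2.07354118e-01,  1.54280345e+00, -1.87549748e-06,
        1.39357137e+00, -1.50469226e-01]), 'joint_vel': array([-0.00078103, -0.00044874, -0.0036236 , -0.00101203, -0.00046048,
        0.00166173]), 'effort': array([-4.69587285e-04, -3.71866107e+01, -2.82293040e+01,  7.00613740e-02,
        3.10853042e-02, -4.35476329e-05]), 'eef_pos': array([ 0.23308507, -0.5247833 ,  0.19129966]), 'eef_rot': array([-0.69169134, -0.14738484,  0.69178083, -0.14587691]), 'ft_force': array([ 0.6159101 , -0.74050284,  1.10395894]), 'torque': array([ 0.002251  , -0.02861353,  0.00710715]), 'width': 0.9980196127749411}
```

View pics/t0.png

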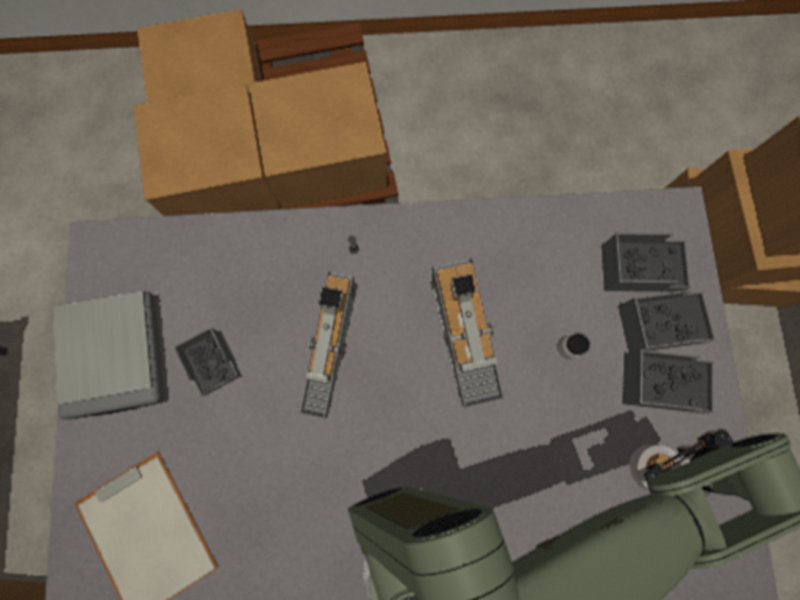

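View pics/s0.png

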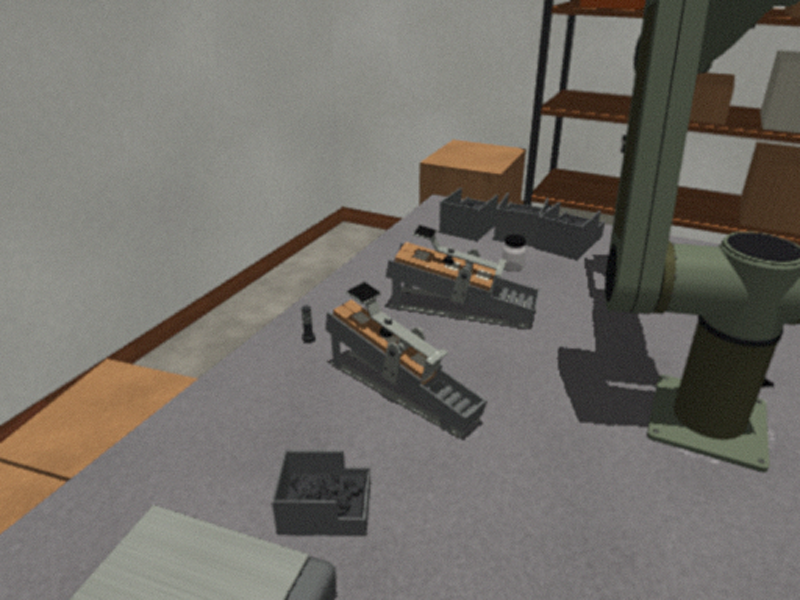

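The top view shows the wide lane on the right (about 465,330 in the 800x600 picture, bay at 480,385, paddle at 463,285). The narrow lane is on its left (330,330). I'll enlarge both views.

```bash
python3 - <<'E'
from h import *
crop('t0',260,155,340,265);crop('s0',240,135,350,215)
E
```

```text
5.454545454545454
7.2727272727272725
```

View pics/t0_260_155.png

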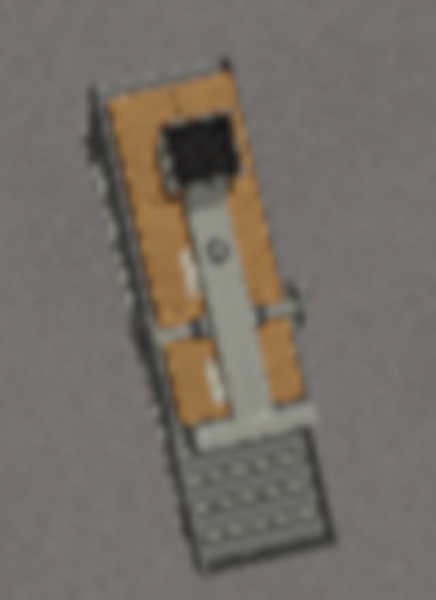

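View pics/s0_240_135.png

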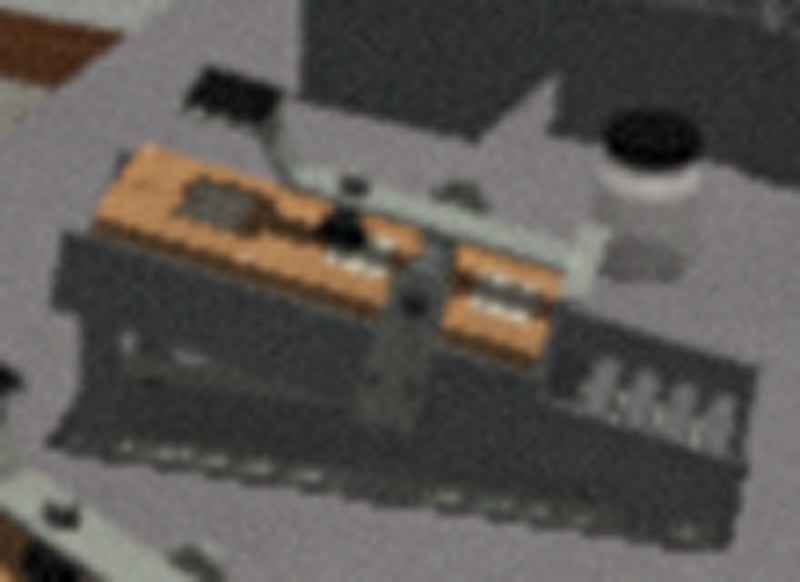

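```bash
python3 - <<'E'
from h import *
t=load('t0');s=load('s0')
T=lambda a:(np.array(a)/5.4545+[260,155]); S=lambda a:(np.array(a)/7.2727+[240,135])
pt=T([[202,148]]);ps=S([[232,93]])
o1,d1=ray(t,pt);o2,d2=ray(s,ps);d1=d1[0];d2=d2[0]
k=np.linalg.lstsq(np.c_[d1,-d2],o2-o1,rcond=None)[0];a=o1+k[0]*d1;b=o2+k[1]*d2
print('tri',a,b)
print('cam',o1,o2)
P=atz(t,pt,.188)[0]; piv=atz(t,T([[226,320]]),.117)[0]; print('pad',P,'piv',piv,np.linalg.norm((P-piv)[:2]),'yaw',np.degrees(np.arctan2(*(P-piv)[1::-1])))
r=atz(t,T([[160,333],[292,307]]),.117);print('rod',r, np.degrees(np.arctan2(*(r[0]-r[1])[1::-1]))-90)
from scipy.optimize import least_squares
def lf(p,q):
    q=np.array(q,float);c,sn=np.cos(p[2]),np.sin(p[2]);return np.c_[p[0]+c*q[:,0]-sn*q[:,1],p[1]+sn*q[:,0]+c*q[:,1],q[:,2]]
mod=[[.089,0,.188],[-.014,0,.117]]
def f(p): 
    m=lf(p,mod); return np.r_[(proj(t,m)-T([[202,148],[226,320]])).ravel(),(proj(s,m[:1])-ps).ravel()]
r=least_squares(f,[P[0]-.089,P[1],0]);print(r.x,np.degrees(r.x[2]),r.fun)
# overlay
C=lf(r.x,[[.112,.025,.192],[.112,-.025,.192],[.066,-.025,.184],[.066,.025,.184],[.089,0,.188],[-.014,0,.117],[-.17,.0525,0],[-.17,-.0525,0],[.17,.0525,0],[.17,-.0525,0]])
for n,c,(x0,y0,x1,y1) in(('t',t,(260,155,340,265)),('s',s,(240,135,350,215))):
    sc=min(800/(x1-x0),600/(y1-y0));im=cv2.resize(c['frame'][y0:y1,x0:x1,::-1],None,fx=sc,fy=sc,interpolation=cv2.INTER_CUBIC)
    for u in proj(c,C): cv2.circle(im,tuple(int(v) for v in (u-[x0,y0])*sc),4,(0,0,255),1)
    cv2.imwrite(f'pics/ov_{n}.png',im)
E
```

```text
tri [ 0.63662474 -0.15780722  0.1854099 ] [ 0.6384187  -0.15716961  0.1857442 ]
cam [0.35037492 0.02198838 1.37856944] [0.13055566 0.98215448 0.73804048]
pad [ 0.63600335 -0.15741692  0.188     ] piv [ 0.53423415 -0.17404754  0.117     ] 0.10311909092473204 yaw 9.280956527634418
rod [[ 0.5280461  -0.12934172  0.117     ]
 [ 0.54043969 -0.21888539  0.117     ]] 7.880152168837995
[ 0.54874876 -0.17156201  0.17115891] 9.806682971361436 [-0.29920368 -0.1069364  -0.04494064 -0.19351826  0.42957869 -0.40873525]
```

View pics/ov_t.png

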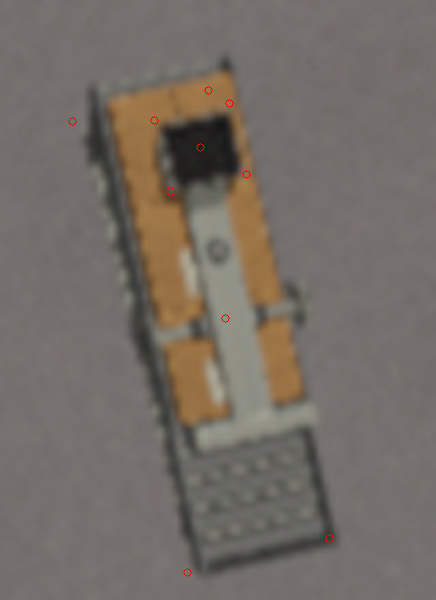

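View pics/ov_s.png

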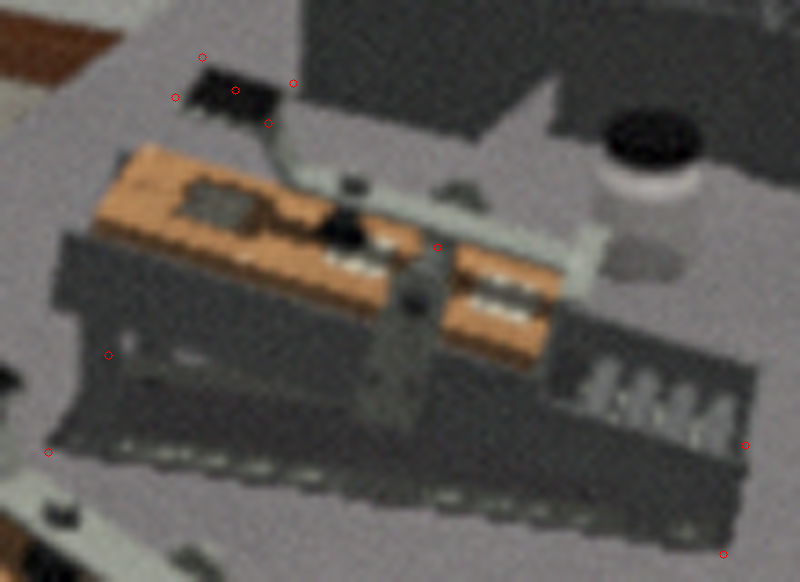

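```bash
python3 - <<'E'
from h import *
from scipy.spatial.transform import Rotation as R
s=get_state();M=R.from_quat(s['eef_rot']).as_matrix();print(M.round(3))
tg=np.array([.637,-.1575,.27]);print(M.T@(tg-s['eef_pos'])/.025)
u=np.array([np.cos(.15),np.sin(.15),0]);print('rear dir in tool',M.T@u)
E
```

```text
[[-0.001  0.406 -0.914]
 [ 0.002 -0.914 -0.406]
 [-1.    -0.002 -0.   ]]
[ -3.12688844  -6.87941413 -20.72865391]
rear dir in tool [-2.51838232e-04  2.64577802e-01 -9.64364310e-01]
```

Request:
servo_tool([
  [-0.8,0,0],
  [-0.8,0,0],
  [-0.8,0,0],
  [-0.8,0,0],
  [0,-0.3,-0.9],
  [0,-0.3,-0.9],
  [0,-0.3,-0.9],
  [0,-0.3,-0.9],
  [0,-0.3,-0.9],
  [0,-0.3,-0.9],
  [0,-0.3,-0.9],
  [0,-0.3,-0.9],
  [0,-0.3,-0.9],
  [0,-0.3,-0.9],
  [0,-0.3,-0.9],
  [0,-0.3,-0.9],
  [0,-0.3,-0.9],
  [0,-0.3,-0.9],
  [0,-0.3,-0.9],
  [0,-0.3,-0.9],
], yaw=[0,0,0,0,0,0,0,0,0,0,0,0,0,0,0,0,0,0,0,0], hand=255, grip_force=20)

```text
clock: 2.1
eef_pos: [0.514, -0.2688, 0.2716]
eef_rot: [-0.691, -0.147, 0.692, -0.146]
ft_force: [0.3, -0.2, -0.0]
width: 0.007
```

Request:
servo_tool([
  [0,-0.3,-0.9],
  [0,-0.3,-0.9],
  [0,-0.3,-0.9],
  [0,-0.3,-0.9],
  [0,-0.3,-0.9],
  [0,-0.3,-0.9],
  [0,-0.3,-0.9],
  [0,0,0],
  [0,0,0],
], yaw=[0,0,0,0,0,0,0,0,0])

```text
clock: 3.0
eef_pos: [0.6358, -0.1578, 0.2715]
eef_rot: [-0.691, -0.147, 0.692, -0.147]
ft_force: [0.2, -0.6, -0.8]
width: 0.004
```

```bash
python3 - <<'E'
from h import *
cap('top','t1');cap('side','s1');crop('s1',230,90,350,180);crop('t1',220,130,380,250)
from scipy.spatial.transform import Rotation as R
s=get_state();M=R.from_quat(s['eef_rot']).as_matrix();print(s['eef_pos'],s['ft_force'],s['width'],M.round(3))
print(M.T@(np.array([.637,-.1575,.2])-s['eef_pos'])/.025)
E
```

```text
6.666666666666667
5.0
[ 0.63554467 -0.15858616  0.27200195] [0.02497121 0.89307348 0.35123094] 0.008466202423064118 [[-0.001  0.405 -0.914]
 [-0.    -0.914 -0.405]
 [-1.    -0.     0.001]]
[ 2.88000788 -0.01535358 -0.073786  ]
```

View pics/s1_230_90.png

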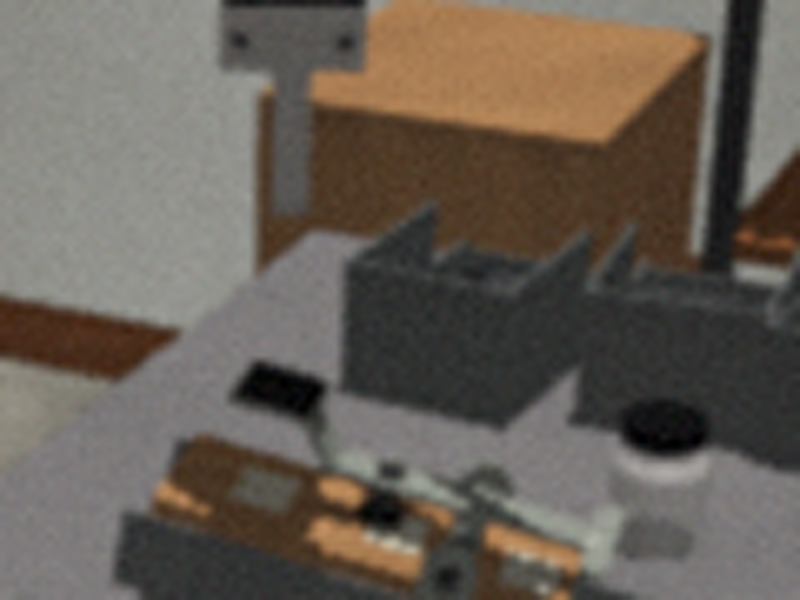

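View pics/t1_220_130.png

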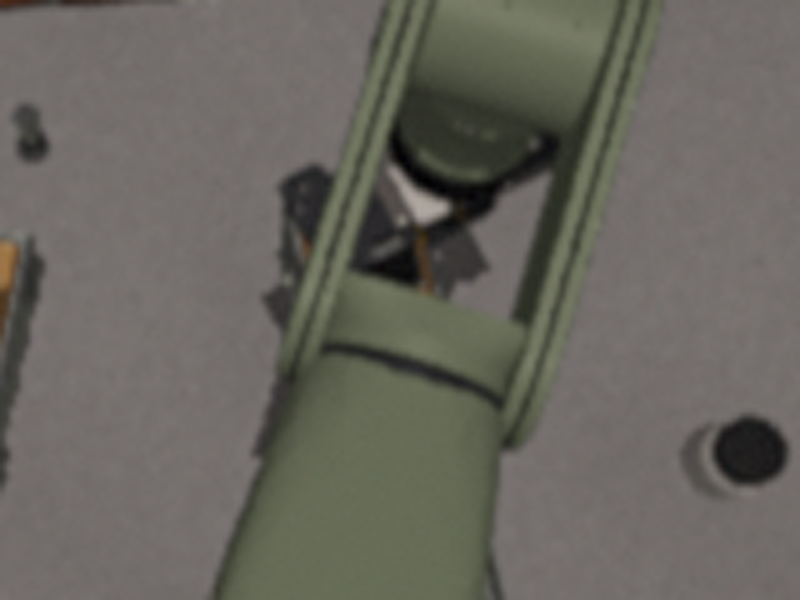

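The side view shows the fingertip (290,213) plumb above the paddle (283,388). I'll lower it to just above the face.

Request:
servo_tool([
  [0.7,0,0],
  [0.7,0,0],
  [0.7,0,0],
  [0.6,0,0],
  [0,0,0],
], yaw=[0,0,0,0,0])

```text
clock: 3.6
eef_pos: [0.634, -0.158, 0.2018]
eef_rot: [-0.69, -0.147, 0.694, -0.145]
ft_force: [-1.1, -0.1, -0.2]
width: 0.003
```

```bash
python3 - <<'E'
from h import *
cap('side','s2');crop('s2',240,110,350,192)
s=get_state();print(s['eef_pos'],s['ft_force'])
E
```

```text
7.2727272727272725
[ 0.63507985 -0.15819084  0.20356129] [-0.28515735 -0.21607978 -0.06577552]
```

View pics/s2_240_110.png

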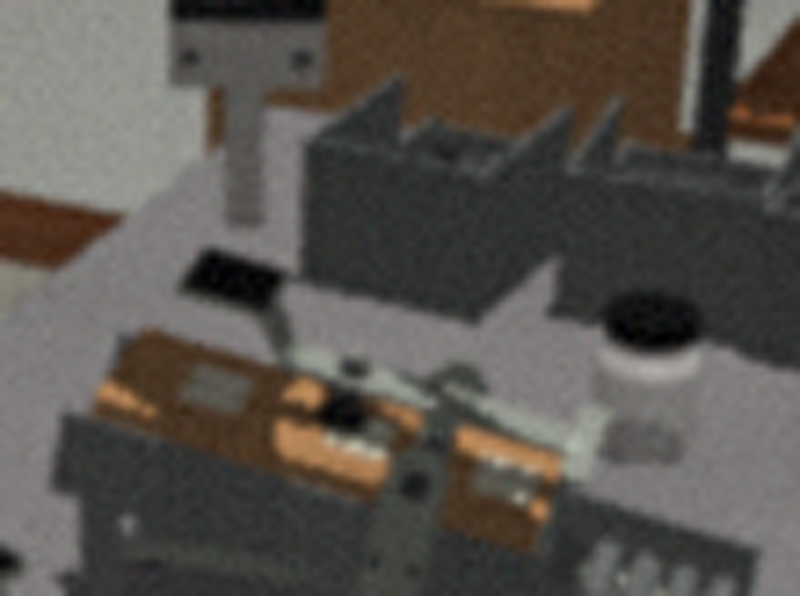

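```bash
python3 - <<'E'
from h import *
s=load('s2');t=load('t0')
print((proj(s,[[.635,-.158,.1945],[.635,-.158,.2025],[.637,-.1575,.187],[.635,-.158,.215],[.635,-.158,.225]])-[240,110])*7.2727)
E
```

```text
[[239.4340063  258.81323179]
 [239.71273619 243.51608015]
 [234.98770107 272.71260535]
 [240.15134801 219.43587989]
 [240.50498285 200.0134458 ]]
```

```bash
python3 - <<'E'
from h import *
s=load('s1');print(proj(s,[[.6355,-.158,.264],[.6355,-.158,.282]]),(273.5,122.25))
f=load('s2')['frame'][125:160,260:290,::-1].astype(float)
f=np.clip((f-40)*1.8,0,255).astype(np.uint8)
cv2.imwrite('pics/e2.png',cv2.resize(f,None,fx=16,fy=16,interpolation=cv2.INTER_NEAREST))
E
```

```text
[[273.12937721 126.87471045]
 [273.21929769 121.87738689]] (273.5, 122.25)
```

View pics/e2.png

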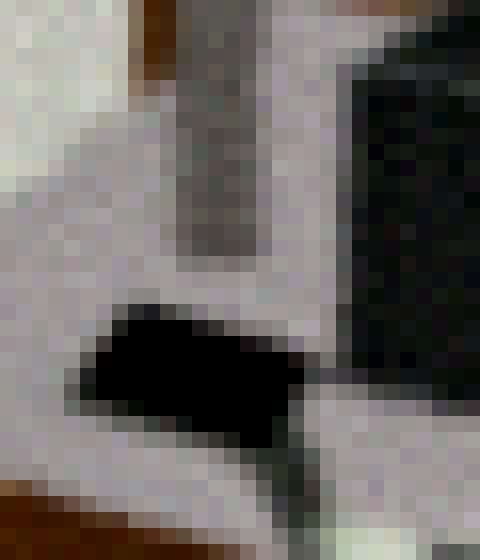

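Request:
servo_tool([
  [0.2,0,0],
  [0.2,0,0],
  [0,0,0],
], yaw=[0,0,0])

```text
clock: 3.95
eef_pos: [0.6361, -0.1579, 0.1946]
eef_rot: [-0.692, -0.147, 0.692, -0.147]
ft_force: [-0.3, -0.2, 1.3]
width: 0.004
```

Request:
servo_tool([
  [0.2,0,0],
  [0,0,0],
], yaw=[0,0])

```text
clock: 4.15
eef_pos: [0.636, -0.1577, 0.1893]
eef_rot: [-0.691, -0.147, 0.692, -0.147]
ft_force: [-0.6, 0.3, -0.5]
width: 0.003
```

```bash
python3 - <<'E'
from h import *
cap('side','s3');crop('s3',240,110,350,192)
s=get_state();print(s['eef_pos'],s['ft_force'])
E
```

```text
7.2727272727272725
[ 0.63609242 -0.15773928  0.18944317] [ 0.16742906 -0.67227483 -0.59503338]
```

View pics/s3_240_110.png

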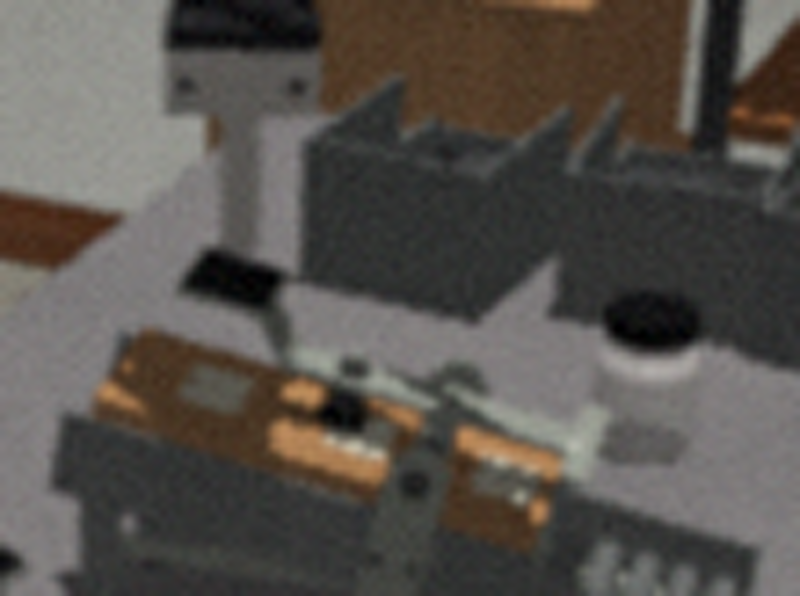

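Request:
servo_tool([
  [0.2,0,0],
  [0.1,0,0],
  [0,0,0],
], yaw=[0,0,0])

```text
clock: 4.5
eef_pos: [0.6359, -0.1577, 0.1816]
eef_rot: [-0.691, -0.147, 0.692, -0.146]
ft_force: [-0.6, 0.1, -0.2]
width: 0.001
```

```bash
python3 - <<'E'
from h import *
cap('side','s4');cap('top','t4');crop('s4',250,120,300,158);crop('t4',260,140,340,200)
s=get_state();print(s['eef_pos'],s['ft_force'])
E
```

```text
15.789473684210526
10.0
[ 0.63620318 -0.15786166  0.18217946] [ 0.32910867 -0.57196348 -0.15633822]
```

View pics/s4_250_120.png

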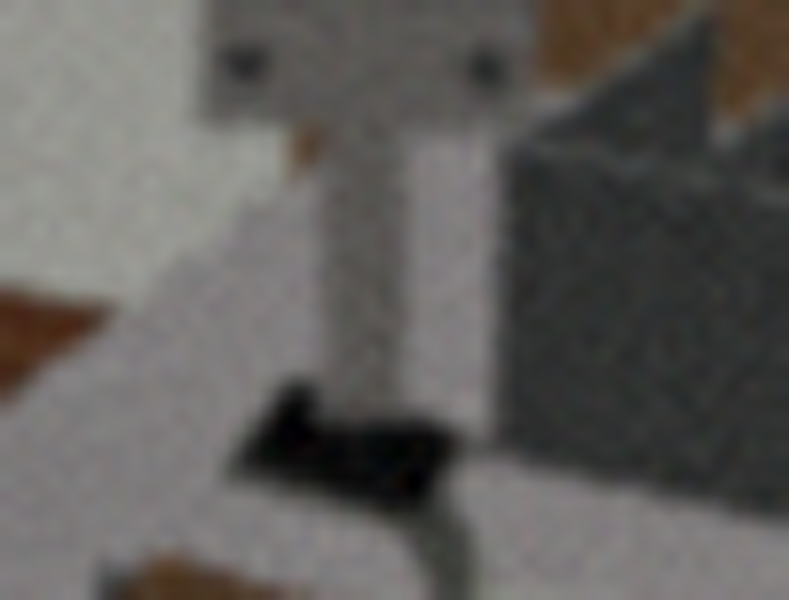

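View pics/t4_260_140.png

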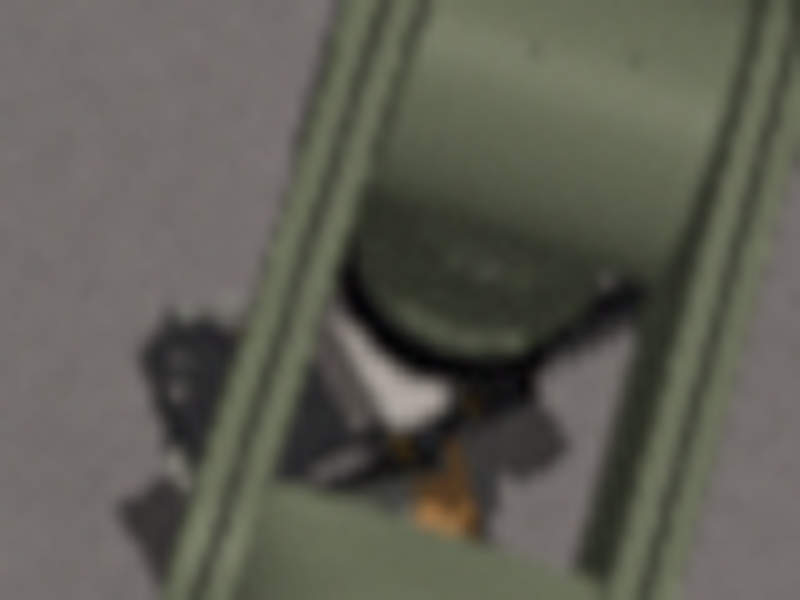

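The finger now covers the paddle's far edge (tip at 365,415 in the crop), so it is over the paddle, about 7 mm above it. I'll keep going down and watch the force.

Request:
servo_tool([
  [0.2,0,0],
  [0,0,0],
], yaw=[0,0])

```text
clock: 4.8
eef_pos: [0.6359, -0.1578, 0.1766]
eef_rot: [-0.691, -0.147, 0.692, -0.146]
ft_force: [1.0, 0.2, -0.4]
width: 0.007
```

Request:
servo_tool([
  [0.15,0,0],
  [0,0,0],
], yaw=[0,0])

```text
clock: 5.0
eef_pos: [0.637, -0.1578, 0.174]
eef_rot: [0.692, 0.147, -0.691, 0.147]
ft_force: [0.1, -0.1, 0.8]
width: 0.004
```

```bash
python3 - <<'E'
from h import *
cap('side','s5');crop('s5',250,120,300,158)
s=get_state();print(s['eef_pos'],s['ft_force'])
E
```

```text
15.789473684210526
[ 0.63683024 -0.15790319  0.17404355] [0.96886842 0.30690065 1.64742398]
```

View pics/s5_250_120.png

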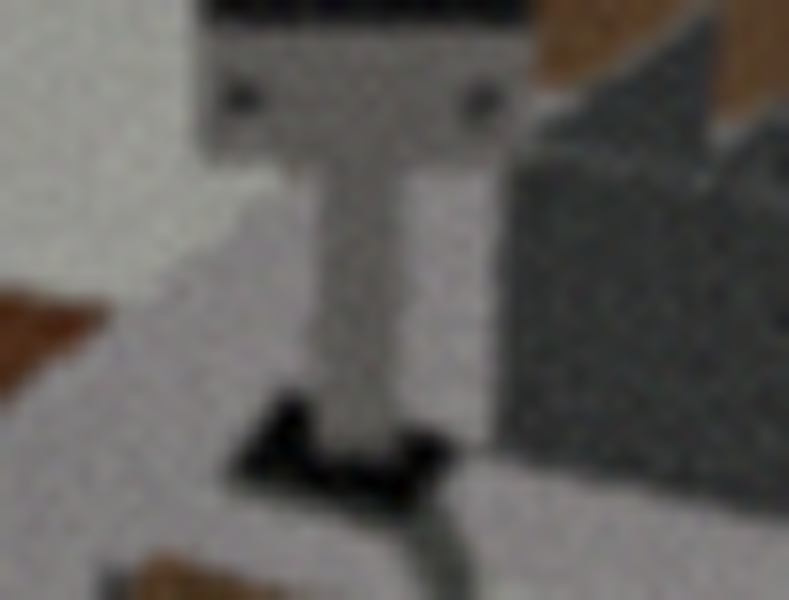

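Request:
servo_tool([
  [0.2,0.03,-0.12],
  [0.2,0.03,-0.11],
  [0.2,0.03,-0.1],
  [0.2,0.03,-0.1],
  [0.2,0.02,-0.08],
  [0.2,0.02,-0.07],
  [0.2,0.02,-0.06],
  [0.2,0.01,-0.05],
  [0,0,0],
  [0,0,0],
], yaw=[0,0,0,0,0,0,0,0,0,0])

```text
clock: 6.05
eef_pos: [0.6537, -0.1553, 0.1373]
eef_rot: [-0.691, -0.147, 0.692, -0.147]
ft_force: [-6.9, 2.6, 18.6]
width: 0.002
```

```bash
python3 - <<'E'
from h import *
cap('side','s6');crop('s6',240,120,350,202)
s=get_state();print(s['eef_pos'],s['ft_force'])
E
```

```text
7.2727272727272725
[ 0.6536864  -0.15525166  0.13730224] [-6.61289685  2.7214202  16.6993746 ]
```

View pics/s6_240_120.png

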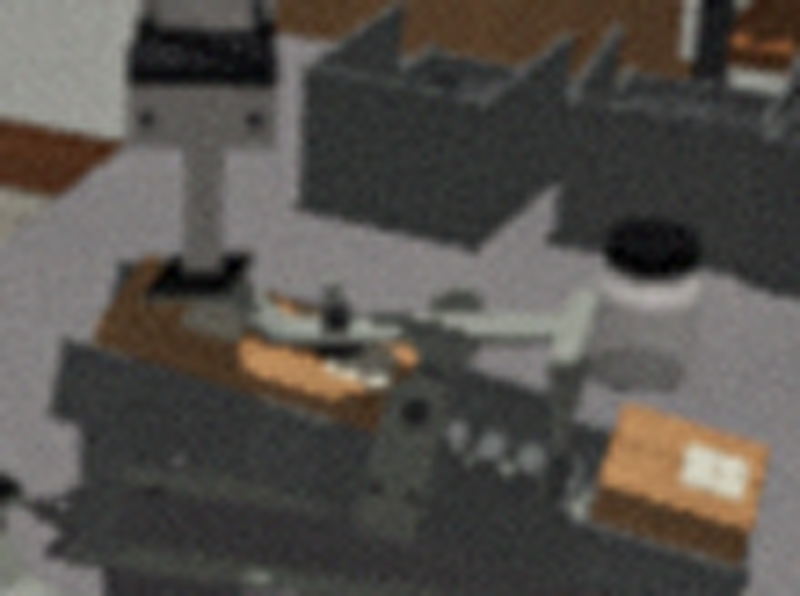

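The front carton has slid into the bay (685,480) and the lever is at its stop with 17 N on it. After a short hold I'll let it back up along the arc.

Request:
servo_tool([
  [0,0,0],
  [0,0,0],
  [0,0,0],
  [-0.2,-0.01,0.05],
  [-0.2,-0.02,0.06],
  [-0.2,-0.02,0.07],
  [-0.2,-0.02,0.08],
  [-0.2,-0.03,0.1],
  [-0.2,-0.03,0.1],
  [-0.2,-0.03,0.11],
  [-0.2,-0.03,0.12],
  [-0.3,0,0],
  [-0.6,0,0],
  [-0.8,0,0],
  [-0.8,0,0],
  [-0.8,0,0],
  [-0.8,0,0],
  [0,0,0],
  [0,0,0],
], yaw=[0,0,0,0,0,0,0,0,0,0,0,0,0,0,0,0,0,0,0])

```text
clock: 8.0
eef_pos: [0.6361, -0.158, 0.2761]
eef_rot: [-0.692, -0.147, 0.692, -0.147]
ft_force: [-0.7, 0.6, -0.1]
width: 0.006
```

```bash
python3 - <<'E'
from h import *
cap('side','s7');crop('s7',240,120,350,202);cap('top','t7')
s=get_state();print(s['clock'],s['eef_pos'],s['ft_force'])
E
```

```text
7.2727272727272725
8.1 [ 0.63536389 -0.15760926  0.27424485] [-0.20349198  0.08891884 -0.89005884]
```

View pics/s7_240_120.png

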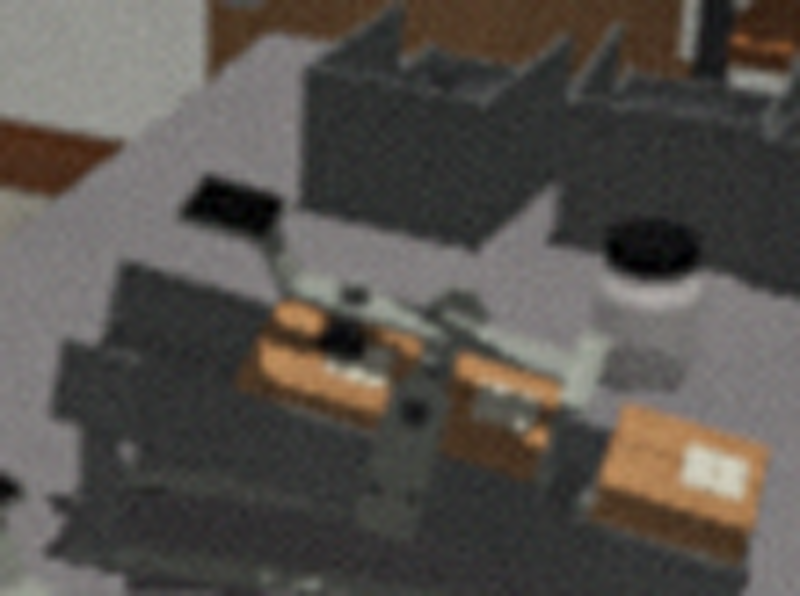

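View pics/t7.png

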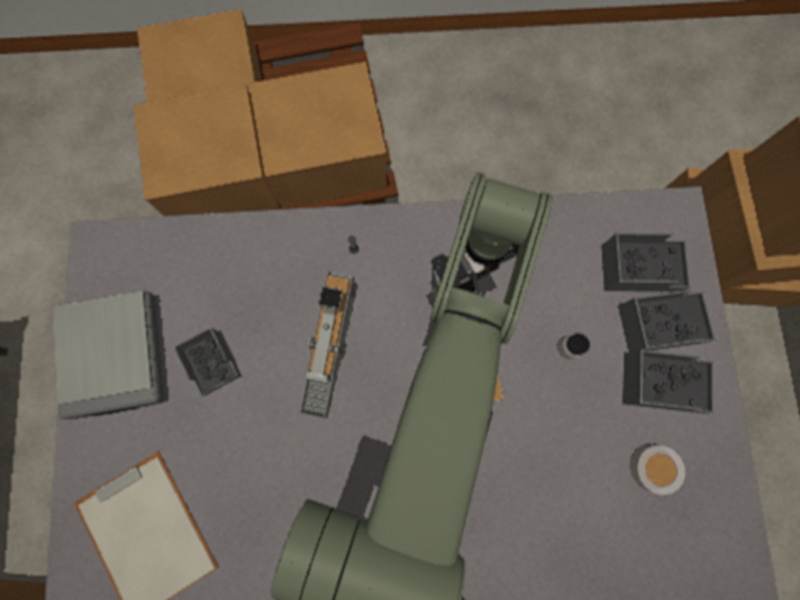

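Served, with the lever back up and the two rear cartons behind the gate. Next I'll compare the carton with its home pose and then hand in.

```bash
python3 - <<'E'
from h import *
c=load('s7');a=np.radians(11);th=np.radians(9)
x0,y0=np.array([.637,-.1575])-.089*np.array([np.cos(th),np.sin(th)])
x0_,y0_,x1,y1=240,120,350,202;sc=600/82
im=cv2.resize(c['frame'][y0_:y1,x0_:x1,::-1],None,fx=sc,fy=sc,interpolation=cv2.INTER_CUBIC)
for X,Z,col in((-.131,.041,(0,0,255)),(-.116,.044,(255,0,0)),(-.028,.061,(0,0,255)),(.047,.0756,(0,0,255))):
    for u in(-.0375,.0375):
        for v in (-.0425,.0425):
            lx=X+u*np.cos(a)-.04*np.sin(a);lz=Z+u*np.sin(a)+.04*np.cos(a)
            P=[x0+lx*np.cos(th)-v*np.sin(th),y0+lx*np.sin(th)+v*np.cos(th),lz]
            q=(proj(c,[P])[0]-[x0_,y0_])*sc;cv2.circle(im,(int(q[0]),int(q[1])),4,col,1)
cv2.imwrite('pics/ov7.png',im)
E
```

```text
(no output)
```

View pics/ov7.png

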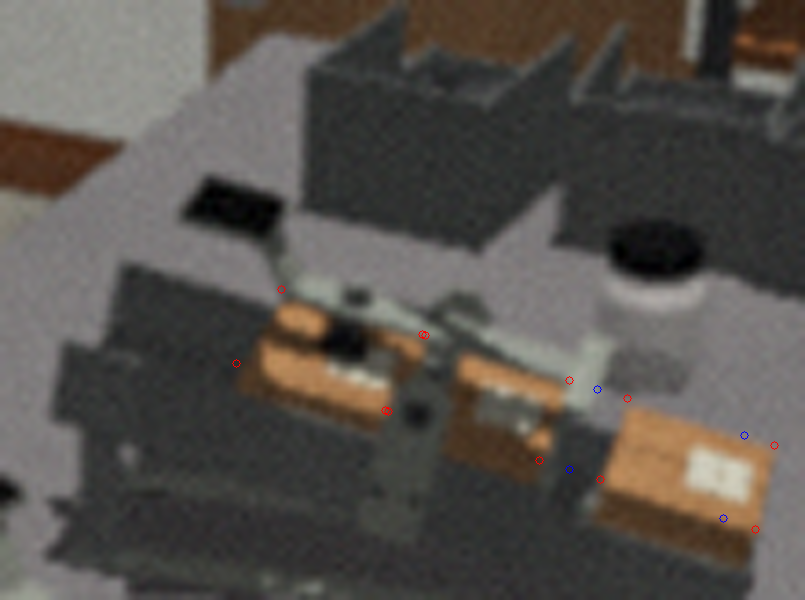

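The red home markers fit the served carton to within 2 to 3 mm. The two behind also sit where they should, at the gate.

```bash
python3 -c "
from cell import sign_off;print(sign_off())"
```

```text
the job is handed in; nothing more can be done
None
```

I served one carton from the wide lane and handed the job in; the interface reports no verdict. I pressed the paddle to its stop with the closed fingertips and held it there until the front carton had slid home. Then I let the lever up and lifted the tool to a TCP height of 0.27 m, clear of everything, at about 8 s on the clock.

**Last checks, from the side camera:**
- **Served carton:** it sits within about 2–3 mm of its home position in the bay.
- **Other two wide cartons:** they wait at the gate where the model puts them.
- **Lever:** the paddle is back in its rest position with the gate shut.
- **Force on the tool:** about zero, so the robot is touching nothing.
- **Narrow lane, jar, bolt and bin:** in the top view they look as they did at the start. I compared these by eye, not by measurement.

**Two things that did not match expectations:**
- **Fingertips:** when closed, they appeared about 17 mm higher than the stated 8 mm ahead of the TCP. I lowered the tool in small steps, watching force and pictures, until it met the paddle.
- **Stop force:** at the stop the vertical force was 17–19 N, above the 6–8 N of the spring, because I pressed a little past the stop.

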